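Load a label roll into the desk dispenser

ROBOT

A 6-joint arm with a two-finger parallel gripper is mounted at the origin on the work surface. World frame = base frame: x ahead of the robot, y to its left, z up, the work surface at z = 0. Lengths are in m, angles in rad, forces in N, time in s.
With the tool pointing down it reaches from about 0.25 to 0.775 m from the base axis. Payload 4 kg.
Tool frame: the origin (TCP) lies at the very end of the fingers, on their centre line; the grasp point (between the pads) lies 19 mm behind it; x points along the fingers, y is the direction in which the jaws open and shut, and the axes are right-handed (so a half turn about x gives the same grasp; the last joint's range is limited). The gripper opens to 94 mm and grips with 3 to 60 N. Pads are 16 mm wide; open, the fingers measure 119 mm over their backs; the gripper's body (75 mm by 177 mm) begins 78 mm behind the grasp point.
Start: joints at [-1.371, 0.087, 1.371, -0, 1.684, -0.103], TCP at [0.164, -0.525, 0.176] pointing down, gripper open.
Joint ranges: [-3.1, 3.1], [-0.76, 2.03], [0.27, 2.55], [-1.08, 4.22], [0.17, 2.65], [-2.57, 2.57]. Speed limits (rad/s): [2.79, 2.79, 3.14, 3.14, 3.14, 3.14].

INTERFACE

Orientations are given as [roll, pitch, yaw] about the fixed x, y, z axes, in that order (R = Rz(yaw) Ry(pitch) Rx(roll)).
In Python, from bench import robot gives the robot as it stands.
- The arm moves only by the tool carry_out, never from a script. Its argument "targets" is a list of rows, each a list of 5 numbers: the closure, from 0 (fully open) to 1 (shut), then the shift along the tool's x, y, z in cm, then the turn about the tool's x in degrees. In form: [[fingers, tx, ty, tz, turn], ...]. A call has 1 to 20 rows; each row shifts and turns the commanded pose from where the row before left it, along the tool's axes as they then stand; what a row does not reach is not made up. A row lasts 1/10 s, in which the tool goes at most 50 mm and 8.59 degrees, less where a joint would pass 70% of its speed; a pose out of reach is approached as far as the arm can. A call is refused whole if a number of a shift passes 5 or a number of a turn 8.59, either way. A call with a gripper value outside its range is refused whole. The fingers move at their own pace and stop on an object; the grip force is fixed at half the most. Time passes only in rows, so rows that do not move let the fingers close. It gives the time, the measured TCP pose, the force and the opening at its end, in the units of the state.
- robot.get_obs(): the state, without advancing time (a new reading comes with each control period).
- robot.snapshot(name): name is "scene" or "top"; returns a dict with "image" (400x640x3 uint8, red, green, blue), "camera_matrix" (3x3 intrinsics, pixels), "distortion" ([k1, k2, p1, p2, k3] as OpenCV has them; the pictures are not rectified), "pose" (4x4, takes a point from camera to world coordinates). Camera axes: x right, y up, looking along -z (the intrinsics and any distortion apply to the point x, -y, -z); pixel columns grow to the right and rows downward; lengths in m; the calibration is good to about 2 mm. A picture is of the moment at which its call begins. There is no depth.
- robot.close_job(): hands the job in, once; it reports no verdict.
The state is a dict: "time": time; "joint_positions": joint angles; "qvel": joint speeds; "joint_torque": joint torques, N m; "tool_pos": TCP position; "ee_rot": TCP orientation; "wrist_force": force on the tool from outside, world axes, zero at the start; "wrist_torque": the same for the moment, N m; "width": finger opening in m.
Only numpy, scipy, OpenCV 4.12 (cv2) and the standard library are available. Lean on these libraries where they do the work, as an engineer would, in place of code of your own. Each camera call takes 0.05 s, during which the arm holds its last target. There are 200 camera calls.

TASK

Load the tall paper roll into the label dispenser: lay it down lengthwise on the wooden roll rest and let go of it, then take it again across its middle and lay it in the dispenser between the two hubs. Slide the moving hub fully home so that both hubs enter the core and the roll hangs level on them, clear of the supports beneath. Leave the short roll and the pile of notebooks where they are.

Things in the scene. Friction and masses are not known exactly. Their poses are not given: they have to be found in the camera images.
- roll: The tall roll of white label paper, a cylinder 52 mm in diameter and 110 mm long, about 0.2 kg, standing on its end on the desk at the start. Origin at its centre (55 mm from either end), z along its axis. Both ends are alike: an open core socket 24 mm in diameter and 20 mm deep.
- short_roll: A roll of the same diameter (52 mm) but only 58 mm long, standing on its end; not to be used. Origin at its centre, z along its axis.
- rest: Fixed wooden roll rest: a base 90 x 120 x 10 mm (x, y, z) with two V-shaped supports 14 mm thick at y = +40 and -40 mm and open space between them. A roll lying in the Vs has its axis along the rest's y, 50 mm above the desk. V arms reach 29 mm to either side and up to 40 mm above the desk. Origin at the centre of the underside.
- dispenser: Fixed grey desktop label dispenser: base 110 mm (x) by 330 mm (y, from -210 to +120 mm), 12 mm thick. Origin on its underside, right under the middle of the place for the roll; y along the hubs' axis. Fixed hub at +y, sliding hub at -y. Between them two V-shaped supports, 14 mm thick at y = +18 and 10 mm at -45 mm, carry a roll with its axis 61 mm above the desk.
- fixed_hub (a point): Tip of the fixed hub, 65 mm above the desk: a taper pointing to the dispenser's -y, 10 mm in diameter at the tip, 22 mm at its root, 12 mm long, on a fixed upright 70 mm wide (x), 90 mm high, inner face 55.5 mm from the seat. The sliding hub is its mirror image.
- seat (a point): Point on the hubs' axis midway between the hubs when closed, 65 mm above the desk: where the centre of the loaded roll belongs. A roll lies on both V supports and clear of the fixed hub with its centre 4 mm lower and 14 to 40 mm to -y of here; the tapered hubs lift it when pushed into its core. Axes as the dispenser's.
- tail (a joint): Sliding hub of the dispenser: opening in m, 0 = fully home (inner faces of the uprights 111 mm apart), 0.08 = fully open. It slides along the dispenser's y (opening towards -y), stays where it is left and takes about 3 N to move.
- tail_grip (a point): Grip point on the black upright tab on top of the sliding hub, 120 mm above the desk. The tab is 36 mm (dispenser x) by 14 mm (dispenser y) and spans 92 to 135 mm above the desk, 7 mm behind the upright's inner face. It moves with the hub.
- notebooks: Bystander: a pile of notebooks, 145 x 205 x 36 mm. Origin at the centre of its underside.
There are look-alikes about, which are no part of the job. What is shaped like the roll but turquoise is not meant.

How it is judged:
On the way, in this order (a step that is already met when the one before it is completed fails the run):
1. the tall roll lies in both Vs of the wooden rest, its centre within 30 mm of the rest's middle, and the fingers do not touch it (horizontal distance between roll and rest below 0.03 m and z of roll in the frame of rest between 0.045 and 0.055 m and angle between the z axis of roll and the y axis of rest, either way round below 0.1 rad and contact force between the fingers and roll below 0.05 N), for 0.2 s.
2. the tall roll lies between the hubs of the dispenser, its centre within 50 mm of the seat and its axis within 0.12 rad of the hubs' axis, and the fingers do not touch it (distance between roll and seat below 0.05 m and angle between the z axis of roll and the y axis of dispenser, either way round below 0.12 rad and contact force between the fingers and roll below 0.05 N), for 0.2 s.
At the end, for the whole second after the job is handed in: The sliding hub is within 5 mm of fully home; the tall roll hangs on both hubs, its centre within 6 mm of the seat and no more than 2.8 mm below the hubs' axis (lifted off the supports), its axis within 0.02 rad of the hubs' axis, at rest and released (value of joint tail below 0.005 m and distance between roll and seat below 0.006 m and z of roll in the frame of seat above -0.0028 m and angle between the z axis of roll and the y axis of dispenser, either way round below 0.02 rad and linear speed of roll below 0.01 m/s and contact force between the fingers and roll below 0.05 N); the robot touches nothing.
It fails at once if the short roll is moved more than 25 mm (distance of short_roll from where it was at the start of the episode above 0.025 m).
It fails at once if the pile of notebooks is moved more than 25 mm (distance of notebooks from where it was at the start of the episode above 0.025 m).
It also fails if it takes over 64 s, if anything falls off the work surface, if the arm or the gripper's body presses on something with over 40 N, if the wrist force passes 120 N, or if a joint passes its speed limit or range.

## Working session

There is one attempt and no reset: what is moved stays moved. The work goes in short steps, Python scripts to look and compute and a tool call to move; the robot and the scene stay as the last step left them, time stands still between calls to the robot, and variables do not carry over. Pictures are saved under pics/ and viewed, about 8 in all and at most 12, crops included, and the job is handed in when it is done.

Besides the shell and the picture viewer there is one more tool, called as name([rows], argument=value, ...), one row to a line, values as JSON. carry_out: Moves the arm, as the interface text tells. Its arguments: {"type":"object","properties":{"targets":{"type":"array","items":{"type":"array","items":{"type":"number"}}}},"required":["targets"]}

```bash
ls; mkdir -p pics; python3 - <<'E'
from bench import robot
import cv2,numpy as np,pickle
for n in("scene","top"):
    s=robot.snapshot(n); pickle.dump(s,open(f"pics/{n}0.pkl","wb"))
    cv2.imwrite(f"pics/{n}0.png",s["image"][:,:,::-1]); print(n,s["camera_matrix"],s["distortion"],np.round(s["pose"],3))
o=robot.get_obs();print(o)
E
```

```text
pics
scene [[434.9199498    0.         316.47220773]
 [  0.         434.9199498  193.66678419]
 [  0.           0.           1.        ]] [0.0142264 0.        0.        0.        0.       ] [[ 0.17  -0.747  0.643  1.404]
 [ 0.985  0.136 -0.102 -0.019]
 [-0.011  0.651  0.759  1.097]
 [ 0.     0.     0.     1.   ]]
top [[386.43015612   0.         314.84511467]
 [  0.         386.43015612 199.52731675]
 [  0.           0.           1.        ]] [-0.02614979  0.          0.          0.          0.        ] [[ 0.03   0.995 -0.094  0.44 ]
 [-1.     0.03   0.003  0.126]
 [ 0.006  0.094  0.996  1.255]
 [ 0.     0.     0.     1.   ]]
{'time': 0.1, 'joint_positions': array([-1.37108989e+00,  8.78952030e-02,  1.37207916e+00, -7.98406735e-06,
        1.68357621e+00, -1.03076147e-01]), 'qvel': array([-0.00081206, -0.0024551 , -0.00391529, -0.00027887,  0.00025759,
        0.0016906 ]), 'joint_torque': array([ 2.58564316e-03, -3.41251945e+01, -3.03302622e+01,  7.21781817e-02,
        3.04163026e-02, -9.91373008e-05]), 'tool_pos': array([ 0.1638956 , -0.52444967,  0.17452571]), 'ee_rot': array([-1.66981968,  1.56883839,  1.77455466]), 'wrist_force': array([ 0.62432632, -0.1424794 ,  0.81749098]), 'wrist_torque': array([ 0.02550491, -0.04640064, -0.02717007]), 'width': 0.09395795089469426}
```

View pics/scene0.png

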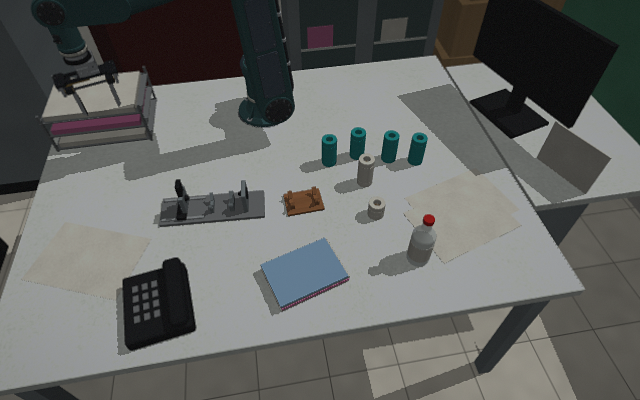

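View pics/top0.png

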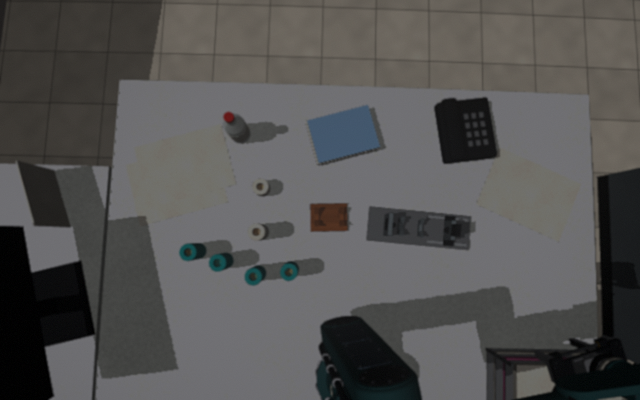

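Candidates for the roll: scene (366,170) / top (260,232) is tall and white, scene (376,208) / top (262,187) is short and white, and four turquoise rolls don't count. The tall white one fits. I'll confirm it with an enlarged crop.

```bash
cat > h.py <<'E'
import cv2,numpy as np,pickle
from scipy.spatial.transform import Rotation as R
D=np.diag([1,-1,-1.])
def ray(s,p):
    q=cv2.undistortPoints(np.array(p,float).reshape(-1,1,2),s["camera_matrix"],s["distortion"]).reshape(-1,2)
    d=np.c_[q[:,0],-q[:,1],-np.ones(len(q))]@s["pose"][:3,:3].T
    return s["pose"][:3,3],d
def atz(s,p,z):
    c,d=ray(s,p); return c+d*((z-c[2])/d[:,2])[:,None]
def proj(s,P):
    P=np.asarray(P,float).reshape(-1,3); T=np.linalg.inv(s["pose"]); X=(P@T[:3,:3].T+T[:3,3])@D
    return cv2.projectPoints(X,np.zeros(3),np.zeros(3),s["camera_matrix"],s["distortion"])[0].reshape(-1,2)
def crop(s,x0,x1,y0,y1,k,name):
    im=cv2.resize(s["image"][y0:y1,x0:x1,::-1],None,fx=k,fy=k,interpolation=cv2.INTER_CUBIC)
    im=cv2.convertScaleAbs(im,alpha=1.5)
    for x in range((x0+19)//20*20,x1,20): cv2.putText(im,str(x),(int((x-x0)*k),9),0,.35,(0,0,255)); cv2.line(im,(int((x-x0)*k),10),(int((x-x0)*k),16),(0,0,255))
    for y in range((y0+19)//20*20,y1,20): cv2.putText(im,str(y),(0,int((y-y0)*k)),0,.35,(0,0,255)); cv2.line(im,(20,int((y-y0)*k)),(28,int((y-y0)*k)),(0,0,255))
    cv2.imwrite(name,im)
E
python3 - <<'E'
from h import *
S=pickle.load(open("pics/scene0.pkl","rb"));T=pickle.load(open("pics/top0.pkl","rb"))
crop(T,245,485,165,285,3.3,"pics/c_top.png"); crop(S,150,400,145,230,3.2,"pics/c_scene.png")
E
```

```text
(no output)
```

View pics/c_top.png

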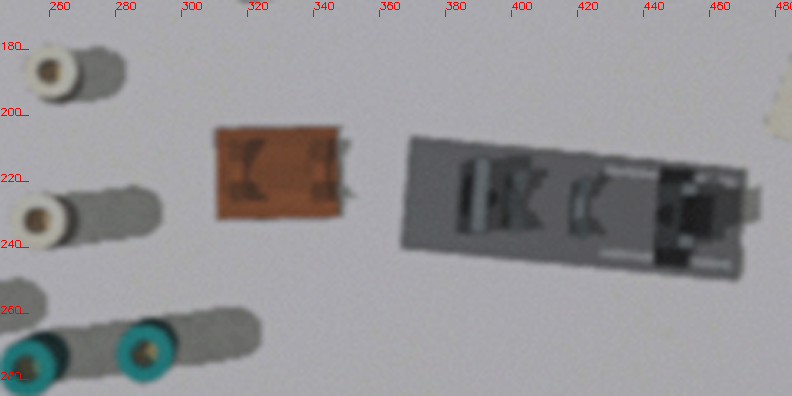

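View pics/c_scene.png

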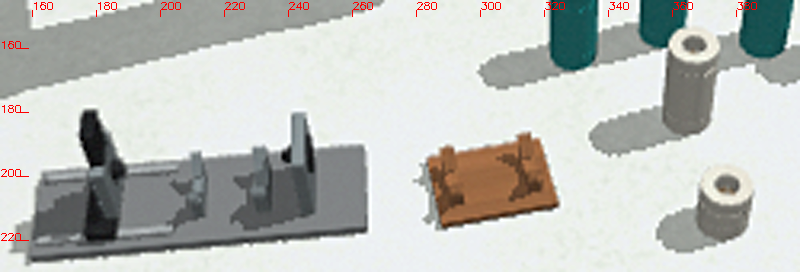

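The tall white roll is confirmed: its top is at scene (366,159) and top (256,231). The short one is clearly half its height. Next I compute the poses.

```bash
python3 - <<'E'
from h import *
from scipy.optimize import least_squares
S=pickle.load(open("pics/scene0.pkl","rb"));T=pickle.load(open("pics/top0.pkl","rb"))
t=lambda a:np.array(a)/3.3+[245,165]
s=lambda a:np.array(a)/3.2+[150,145]
def fit(z,loc,tp,sp,g):
    loc=np.array(loc,float)
    def P(p):
        c,n=np.cos(p[2]),np.sin(p[2]); return np.c_[p[0]+c*loc[:,0]-n*loc[:,1],p[1]+n*loc[:,0]+c*loc[:,1],np.full(4,z)]
    for nm,f in(("top",lambda p:(proj(T,P(p))-t(tp)).ravel()),("scene",lambda p:(proj(S,P(p))-s(sp)).ravel()),("both",lambda p:np.r_[(proj(T,P(p))-t(tp)).ravel(),(proj(S,P(p))-s(sp)).ravel()])):
        r=least_squares(f,g); print(nm,np.round(r.x,4),np.round(np.sqrt(np.mean(r.fun**2)),2))
    return r.x
# order: top-left, top-right, bottom-right, bottom-left in top image = (+x,+y),(+x,-y),(-x,-y),(-x,+y)
print("rest");fit(.01,[(.045,.06),(.045,-.06),(-.045,-.06),(-.045,.06)],[(217,128),(341,126),(342,216),(217,219)],[(557,205),(440,224),(428,155),(542,139)],[.45,.1,0])
print("disp");fit(.012,[(.055,.12),(.055,-.21),(-.055,-.21),(-.055,.12)],[(411,136),(747,168),(740,280),(401,248)],[(366,227),(31,257),(42,176),(363,146)],[.4,-.1,0])
for n,tp,sp,z in(("tall",(37,219),(694,43),.11),("short",(50,71),(727,184),.058)): print(n,atz(T,t(tp),z),atz(S,s(sp),z))
from bench import robot
o=robot.get_obs(); print(np.round(R.from_euler("xyz",o["ee_rot"]).as_matrix(),3),o["tool_pos"])
E
```

```text
rest
top [0.5023 0.0726 0.0438] 0.3
scene [0.5078 0.0807 0.0091] 0.22
both [0.5044 0.0767 0.0294] 1.1
disp
top [ 0.4789 -0.1722 -0.0656] 0.24
scene [ 0.4859 -0.1645 -0.0617] 0.76
both [ 0.4812 -0.1685 -0.0648] 1.2
tall [[0.4487474  0.29257907 0.11      ]] [[0.45029575 0.29780581 0.11      ]]
short [[0.58890707 0.29400405 0.058     ]] [[0.5928968  0.29884294 0.058     ]]
[[-0.     0.298 -0.955]
 [ 0.002 -0.955 -0.298]
 [-1.    -0.002 -0.   ]] [ 0.1638956  -0.52444967  0.17452571]
```

carry_out([
  [0, -4, 0, 0, 0],
  [0, -4, 0, 0, -8.2],
  [0, -4, 0, 0, -8.2],
  [0, 0, 0, 0, -8.2],
  [0, 0, 0, 0, -8.2],
  [0, 0, 0, 0, -8.2],
  [0, 0, 0, 0, -8.2],
  [0, 0, 0, 0, -8.2],
  [0, 0, 0, 0, -8.2],
  [0, 0, 0, 0, -8.2],
  [0, 0, 0, 0, 0],
  [0, 0, 0, 0, 0],
])

```text
time: 1.3
tool_pos: [0.164, -0.5249, 0.2952]
ee_rot: [-3.006, 1.57, 1.724]
wrist_force: [1.5, -0.5, 0.5]
width: 0.0938
```

```bash
cat >> h.py <<'E'
def to(x,y,z):
    from bench import robot
    o=robot.get_obs(); M=R.from_euler("xyz",o["ee_rot"]).as_matrix()
    print("t",round(o["time"],2),"pos",o["tool_pos"].round(4),"zang",np.degrees(np.arctan2(M[1,2],M[0,2])).round(2),"tilt",M[2].round(3),"w",round(o["width"],4),"F",o["wrist_force"].round(1))
    print("shift cm",((np.array([x,y,z])-o["tool_pos"])@M*100).round(2))
E
python3 -c "
from h import *
to(.45,.295,.3)"
```

```text
t 1.3 pos [ 0.164  -0.5249  0.2952] zang -89.02 tilt [-1.    -0.    -0.001] w 0.0938 F [ 1.5 -0.5  0.5]
shift cm [ -0.43  30.   -81.49]
```

carry_out([
  [0, 0, 2, -2, 0],
  [0, 0, 3, -3, 0],
  [0, 0, 3, -4, 0],
  [0, 0, 3, -4, 0],
  [0, 0, 3, -4, 0],
  [0, 0, 3, -4, 0],
  [0, 0, 3, -4, 0],
  [0, 0, 2, -4, 0],
  [0, 0, 2, -4, 0],
  [0, 0, 2, -4, 0],
  [0, 0, 2, -4, 0],
  [0, 0, 2, -4, 0],
  [0, 0, 0, -4, 0],
  [0, 0, 0, -4, 0],
  [0, 0, 0, -4, 0],
  [0, 0, 0, -4, 0],
  [0, 0, 0, -4, 0],
  [0, 0, 0, -4, 0],
  [0, 0, 0, -4, 0],
  [0, 0, 0, -4, 0],
])

```text
time: 3.3
tool_pos: [0.4481, 0.2525, 0.2955]
ee_rot: [0.773, 1.571, -0.78]
wrist_force: [-0.1, -0.2, -0.0]
width: 0.094
```

```bash
python3 -c "
from h import *
to(.45,.295,.17)"
```

```text
t 3.3 pos [0.4481 0.2525 0.2955] zang -88.99 tilt [-1.  0.  0.] w 0.094 F [-0.1 -0.2 -0. ]
shift cm [12.55  0.26 -4.25]
```

carry_out([
  [0, 0, 0.2, -4.2, 0],
  [0, 4, 0, 0, 0],
  [0, 4, 0, 0, 0],
  [0, 4, 0, 0, 0],
  [0, 4, 0, 0, 0],
  [0, 3, 0, 0, 0],
  [0, 2, 0, 0, 0],
  [0, 0.9, 0, 0, 0],
  [0, 0, 0, 0, 0],
  [1, 0, 0, 0, 0],
  [1, 0, 0, 0, 0],
  [1, 0, 0, 0, 0],
  [1, 0, 0, 0, 0],
  [1, 0, 0, 0, 0],
  [1, 0, 0, 0, 0],
  [1, 0, 0, 0, 0],
  [1, 0, 0, 0, 0],
])

```text
time: 5.0
tool_pos: [0.4496, 0.293, 0.0768]
ee_rot: [2.355, 1.571, 0.804]
wrist_force: [-0.5, 0.2, 2.3]
width: 0.0506
```

```bash
python3 -c "
from h import *
to(.46,.24,.1)
from bench import robot
S=robot.snapshot('scene');T=robot.snapshot('top')
a=S['image'][60:240,260:460];b=T['image'][150:330,180:380]
cv2.imwrite('pics/g1.png',cv2.resize(np.hstack([a,b])[:,:,::-1],None,fx=2,fy=2))"
```

```text
t 5.0 pos [0.4496 0.293  0.0768] zang -88.85 tilt [-1.  0. -0.] w 0.0506 F [-0.5  0.2  2.3]
shift cm [-2.32  0.93  5.32]
```

View pics/g1.png

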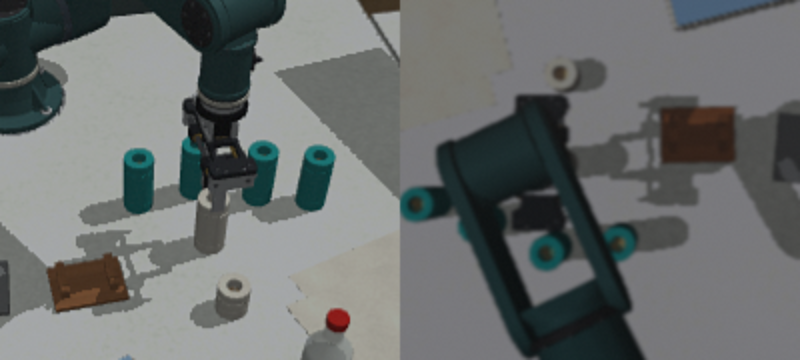

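carry_out([
  [1, -0.5, 0, 0, 0],
  [1, 0, 1, 0, 0],
  [1, 0, 1, 0, 0],
  [1, 0.5, 0, 0, 0],
  [1, 0.2, 0, 0, 0],
  [1, 0, 0, 0, 0],
  [1, 0, 0, 0.5, 0],
  [1, 0, 0, 0.5, 0],
  [1, 0, 0, 0.5, 0],
  [1, 0, 0, 0.5, 0],
  [1, 0, 0, 0.5, 0],
  [1, 0, 0, 0.5, 0],
])

```text
time: 6.3
tool_pos: [0.4715, 0.2647, 0.0779]
ee_rot: [2.362, 1.566, 0.812]
wrist_force: [-1.7, 1.7, 8.6]
width: 0.0505
```

```bash
cat >> h.py <<'E'
def pic(n,x0=260,x1=460,y0=60,y1=240,k=3):
    from bench import robot
    a=robot.snapshot('scene'); cv2.imwrite(n,cv2.resize(a['image'][y0:y1,x0:x1,::-1],None,fx=k,fy=k)); return a
E
python3 -c "
from h import *
to(.47,.24,.0768)
pic('pics/g2.png',300,420,100,220,4)"
```

```text
t 6.3 pos [0.4715 0.2647 0.0779] zang -88.83 tilt [-1.     0.004 -0.004] w 0.0505 F [-1.7  1.7  8.6]
shift cm [ 0.1  -0.2   2.47]
```

View pics/g2.png

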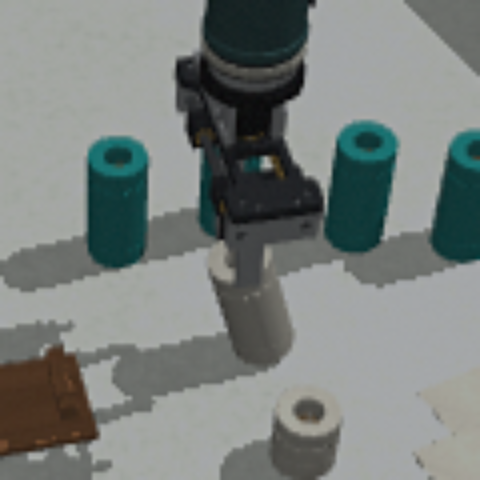

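carry_out([
  [1, 0, 0, 0.8, 0],
  [1, 0, 0, 0.8, 0],
  [1, 0, 0, 0.8, 0],
  [1, 0.3, 0, 0.8, 0],
  [1, 0.3, 0, 0.8, 0],
  [1, 0.4, 0, 0.8, 0],
  [1, 0.5, 0, 0.7, 0],
  [1, 0.5, 0, 0.7, 0],
  [1, 0.6, 0, 0.7, 0],
  [1, 0.6, 0, 0.6, 0],
  [1, 0.7, 0, 0.5, 0],
  [1, 0.7, 0, 0.4, 0],
  [1, 0.7, 0, 0.3, 0],
  [1, 0.7, 0, 0.2, 0],
  [1, 0.6, 0, 0.1, 0],
  [1, 0, 0, 0, 0],
])

```text
time: 7.95
tool_pos: [0.471, 0.1735, 0.0069]
ee_rot: [-1.66, 1.568, 3.073]
wrist_force: [0.7, -1.2, 0.5]
width: 0.0515
```

```bash
python3 -c "
from h import *
to(.47,.22,.01)
pic('pics/g3.png',300,420,100,220,4)"
```

```text
t 7.95 pos [0.471  0.1735 0.0069] zang -88.86 tilt [-1.    -0.002 -0.   ] w 0.0515 F [ 0.7 -1.2  0.5]
shift cm [-0.31 -0.01 -4.65]
```

View pics/g3.png

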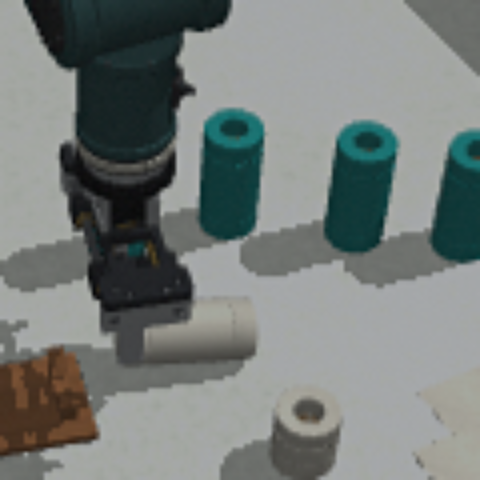

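carry_out([
  [0.35, 0, 0, 0, 0],
  [0.35, 0, 0, 0, 0],
  [0.35, -0.2, 0, 0, 0],
  [0.35, 0, 0, -1.0, 0],
  [0.35, 0, 0, -1.5, 0],
  [0.35, 0, 0, -1.5, 0],
  [0.35, 0, 0, 0, 0],
  [1, 0, 0, 0, 0],
  [1, 0, 0, 0, 0],
  [1, 0, 0, 0, 0],
  [1, 0, 0, 0, 0],
  [1, 0, 0, 0, 0],
  [1, -3, 0, 0, 0],
  [1, -4, 0, 0, 0],
  [1, -4, 0, 0, 0],
  [1, 0, 0, 0, 0],
  [1, 0, 0, 0, 0],
])

```text
time: 9.7
tool_pos: [0.472, 0.2133, 0.1219]
ee_rot: [1.793, 1.568, 0.242]
wrist_force: [0.7, -0.3, -0.6]
width: 0.0002
```

```bash
python3 -c "
from h import *
to(.505,.0765,.1)
a=pic('pics/g4.png',260,420,80,200,5)
o=0
from bench import robot
p=robot.get_obs()['tool_pos']+[0,0,.019]
# predicted end centres
for d in(-.055,.055): print(proj(a,p+[0,d,0]),(proj(a,p+[0,d,0])-[260,80])*5)
"
```

```text
t 9.7 pos [0.472  0.2133 0.1219] zang -88.87 tilt [-1.     0.003 -0.001] w 0.0002 F [ 0.7 -0.3 -0.6]
shift cm [ 2.19  3.02 13.75]
[[325.20133454 162.1590253 ]] [[326.00667268 410.79512648]]
[[359.89384885 157.61607727]] [[499.46924424 388.08038636]]
```

View pics/g4.png

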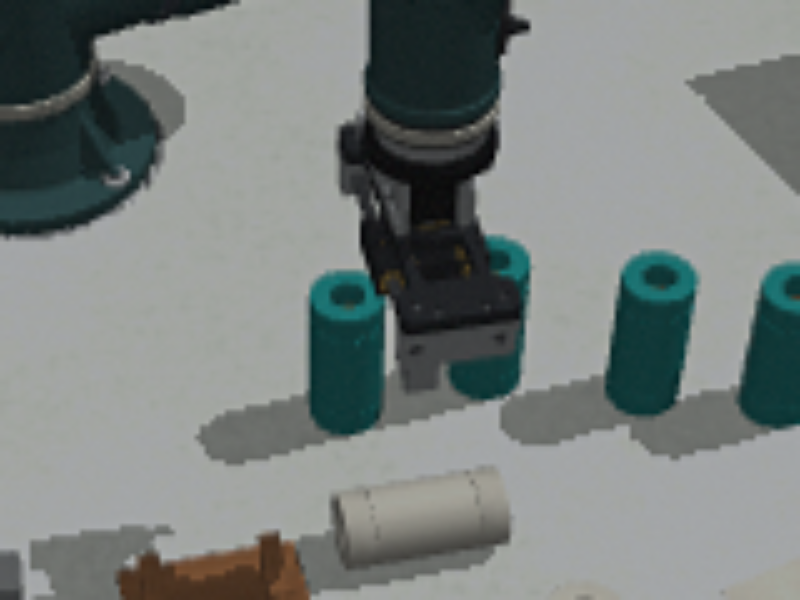

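```bash
python3 -c "
from h import *
from bench import robot
for i in range(2):
    S=robot.snapshot('scene');T=robot.snapshot('top')
    m=cv2.inRange(cv2.cvtColor(T['image'][195:250,260:320],cv2.COLOR_RGB2HSV),(0,0,0),(179,255,255))
    g=S['image'][165:200,318:372].astype(int); w=(g[...,0]-g[...,2]>8)
    ys,xs=np.nonzero(w); print(len(xs),xs.mean()+318,ys.mean()+165,xs.min()+318,xs.max()+318)
print(atz(S,[(328.4,186),(360,181),(344.4,183.3)],.026))
crop(T,250,350,180,280,5,'pics/g5.png')
to(0,0,0)
"
```

```text
342 342.2923976608187 182.11111111111111 318 371
354 342.271186440678 181.99435028248587 318 371
[[0.47109931 0.16912667 0.026     ]
 [0.46811981 0.27651633 0.026     ]
 [0.46886445 0.22342456 0.026     ]]
t 9.95 pos [0.4701 0.2129 0.1186] zang -88.85 tilt [-1.    -0.004  0.001] w 0.0009 F [ 0.3 -0.6 -0.6]
shift cm [ 12.05 -47.38  20.33]
```

View pics/g5.png

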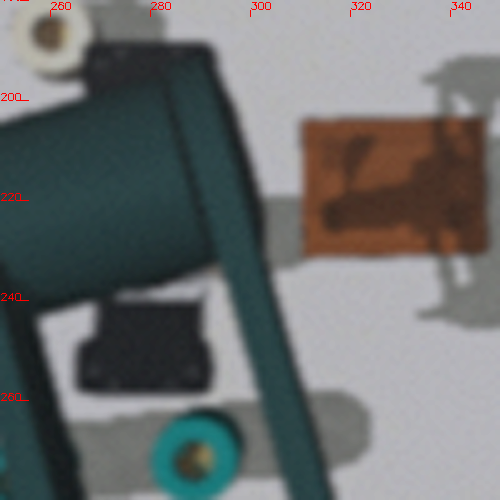

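carry_out([
  [0, 0, 0, -0.3, 0],
  [0, 0, 0, 0, 0],
  [0, 0, 0, 0, 0],
  [0, 2, 0, 0, 0],
  [0, 3, 0, 0, 0],
  [0, 3, 0, 0, 0],
  [0, 2, 0, 0, 0],
  [0, 0.6, 0, 0, 0],
  [0, 0, 0, 0, 0],
  [0, 0, 0, 0, 0],
])

```text
time: 10.95
tool_pos: [0.4722, 0.2166, 0.0159]
ee_rot: [1.835, 1.569, 0.284]
wrist_force: [0.9, 0.5, -0.1]
width: 0.0771
```

```bash
python3 -c "
from h import *
to(.471,.217,.006)
"
```

```text
t 10.95 pos [0.4722 0.2166 0.0159] zang -88.85 tilt [-1.     0.002 -0.001] w 0.0771 F [ 0.9  0.5 -0.1]
shift cm [ 0.99 -0.12 -0.04]
```

carry_out([
  [0, 0.9, 0, 0, 0],
  [0, 0, 0, 0, 0],
  [1, 0, 0, 0, 0],
  [1, 0, 0, 0, 0],
  [1, 0, 0, 0, 0],
  [1, 0, 0, 0, 0],
  [1, 0, 0, 0, 0],
  [1, 0, 0, 0, 0],
  [1, 0, 0, 0, 0],
  [1, 0, 0, 0, 0],
])

```text
time: 11.95
tool_pos: [0.4688, 0.2164, 0.0063]
ee_rot: [-1.534, 1.566, -3.084]
wrist_force: [-6.0, -0.3, 7.4]
width: 0.0454
```

```bash
python3 -c "
from h import *
to(.471,.217,.1)
"
```

```text
t 11.95 pos [0.4688 0.2164 0.0063] zang -88.83 tilt [-1.    -0.005  0.   ] w 0.0454 F [-6.  -0.3  7.4]
shift cm [-9.37  0.18 -0.06]
```

```bash
python3 -c "
from h import *
pic('pics/g6.png',290,400,110,210,6)
to(.471,.217,.1)
"
```

```text
t 12.0 pos [0.4688 0.2163 0.0063] zang -88.83 tilt [-1.    -0.005  0.   ] w 0.0456 F [-5.7 -1.   7.9]
shift cm [-9.37  0.18 -0.06]
```

View pics/g6.png

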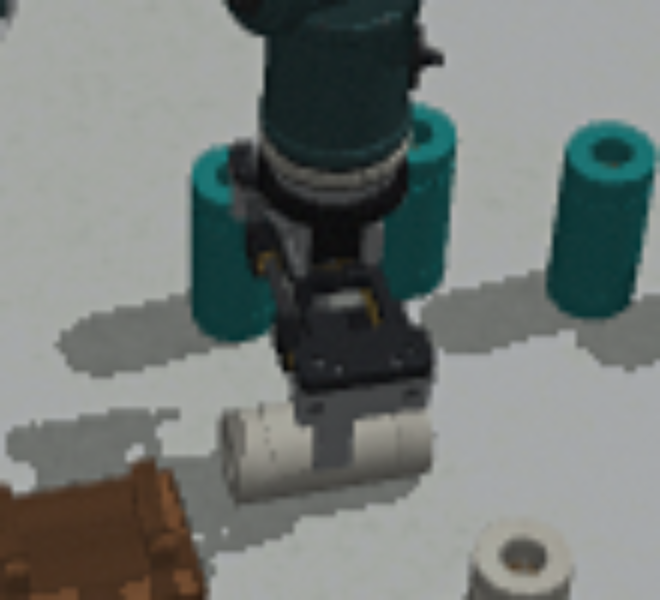

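```bash
python3 -c "
from h import *
from bench import robot
S=robot.snapshot('scene')
for z in(.0063,.016,.026,.036): print(z,(proj(S,[.4688+.024,.2163,z])-[290,110])*6, (proj(S,[.4688+.034,.2163,z])-[290,110])*6)
for P in([.4688,.2163,0],[.4688,.2163,.052],[.4688+.026,.2163,.026],[.469,.161,.026],[.469,.271,.026]): print(P,(proj(S,P)-[290,110])*6)
"
```

```text
0.0063 [[321.56269282 497.2242863 ]] [[325.38577489 510.82003546]]
0.016 [[322.20056998 485.68429611]] [[326.04619647 499.29823745]]
0.026 [[322.86518529 473.66232374]] [[326.73433137 487.29467408]]
0.036 [[323.53703355 461.51132601]] [[327.42998646 475.16171987]]
[0.4688, 0.2163, 0] [[312.14896019 472.5440986 ]]
[0.4688, 0.2163, 0.052] [[315.33725657 409.47317654]]
[0.4948, 0.2163, 0.026] [[323.63620338 476.3789298 ]]
[0.469, 0.161, 0.026] [[215.1382096  455.17409882]]
[0.469, 0.271, 0.026] [[410.64514212 428.48614795]]
```

The pads are closing above the roll's axis, with the width at 45 mm, an upward force, and the fingertip showing at about z=0.03. So the real fingertips sit higher than the reported TCP. I'll open and feel downward carefully.

carry_out([
  [0, 0, 0, 0, 0],
  [0, 0, 0, 0, 0],
  [0, 0, 0, -0.3, 0],
  [0, 0, 0, 0, 0],
  [0, 0, 0, 0, 0],
  [0, 0.3, 0, 0, 0],
  [0, 0, 0, 0, 0],
  [0, 0, 0, 0, 0],
])

```text
time: 12.85
tool_pos: [0.471, 0.2192, 0.0023]
ee_rot: [-1.019, 1.57, -2.57]
wrist_force: [-0.2, 0.3, 0.2]
width: 0.0943
```

carry_out([
  [0, 0.3, 0, 0, 0],
  [0, 0, 0, 0, 0],
])

```text
time: 13.05
tool_pos: [0.4708, 0.2191, -0.0009]
ee_rot: [-1.131, 1.57, -2.682]
wrist_force: [0.3, 0.8, 0.1]
width: 0.0942
```

carry_out([
  [0, 0.3, 0, 0, 0],
  [0, 0, 0, 0, 0],
])

```text
time: 13.25
tool_pos: [0.4708, 0.2192, -0.004]
ee_rot: [-1.137, 1.57, -2.688]
wrist_force: [0.1, 0.3, 0.3]
width: 0.0941
```

carry_out([
  [0, 0.4, 0, 0, 0],
  [0, 0, 0, 0, 0],
  [0, 0.3, 0, 0, 0],
  [0, 0, 0, 0, 0],
])

```text
time: 13.65
tool_pos: [0.4708, 0.2191, -0.0109]
ee_rot: [-1.12, 1.57, -2.671]
wrist_force: [0.7, 0.6, 0.6]
width: 0.094
```

carry_out([
  [0, 0.3, 0, 0, 0],
  [0, 0, 0, 0, 0],
  [0, 0, 0, 0, 0],
])

```text
time: 13.95
tool_pos: [0.4711, 0.2192, -0.0136]
ee_rot: [-0.967, 1.571, -2.518]
wrist_force: [0.8, -0.6, -0.6]
width: 0.0942
```

carry_out([
  [0, 0.3, 0, 0, 0],
  [0, 0, 0, 0, 0],
  [0, 0, 0, 0, 0],
])

```text
time: 14.25
tool_pos: [0.471, 0.2193, -0.0166]
ee_rot: [-1.042, 1.571, -2.593]
wrist_force: [-0.7, 0.2, -0.1]
width: 0.0939
```

carry_out([
  [0, 0.3, 0, 0, 0],
  [0, 0, 0, 0, 0],
  [0, 0, 0, 0, 0],
])

```text
time: 14.55
tool_pos: [0.471, 0.2192, -0.0196]
ee_rot: [-0.921, 1.57, -2.472]
wrist_force: [-0.6, 0.7, 0.1]
width: 0.0941
```

carry_out([
  [1, 0, 0, 0, 0],
  [1, 0, 0, 0, 0],
  [1, 0, 0, 0, 0],
  [1, 0, 0, 0, 0],
  [1, 0, 0, 0, 0],
  [1, 0, 0, 0, 0],
  [1, 0, 0, 0, 0],
])

```text
time: 15.25
tool_pos: [0.4703, 0.2192, -0.0196]
ee_rot: [-1.404, 1.569, -2.955]
wrist_force: [-3.6, 0.1, 3.1]
width: 0.0517
```

carry_out([
  [1, -0.5, 0, 0, 0],
  [1, -1, 0, 0, 0],
  [1, -2, 0, 0, 0],
  [1, -2, 0, 0, 0],
  [1, -2, 0, 0, 0],
  [1, 0, 0, 0, 0],
  [1, 0, 0, 0, 0],
])

```text
time: 15.95
tool_pos: [0.4716, 0.2194, 0.0559]
ee_rot: [1.741, 1.569, 0.19]
wrist_force: [0.1, 1.2, -2.6]
width: 0.0515
```

```bash
python3 -c "
from h import *
to(.505,.0765,.08)
from bench import robot
S=robot.snapshot('scene'); cv2.imwrite('pics/g7.png',cv2.resize(S['image'][100:220,260:420,::-1],None,fx=5,fy=5))
p=robot.get_obs()['tool_pos']
for dz in(0,.02,.03,.04,.05):
  for d in(-.055,.055): print(dz,((proj(S,p+[0,d,dz])-[260,100])*5).round(0))
"
```

```text
t 15.95 pos [0.4716 0.2194 0.0559] zang -88.86 tilt [-1.     0.001 -0.   ] w 0.0515 F [ 0.1  1.2 -2.6]
shift cm [-2.41  3.06 14.35]
0 [[335. 401.]]
0 [[500. 379.]]
0.02 [[335. 380.]]
0.02 [[502. 358.]]
0.03 [[335. 369.]]
0.03 [[503. 347.]]
0.04 [[335. 359.]]
0.04 [[504. 336.]]
0.05 [[335. 348.]]
0.05 [[505. 325.]]
```

View pics/g7.png

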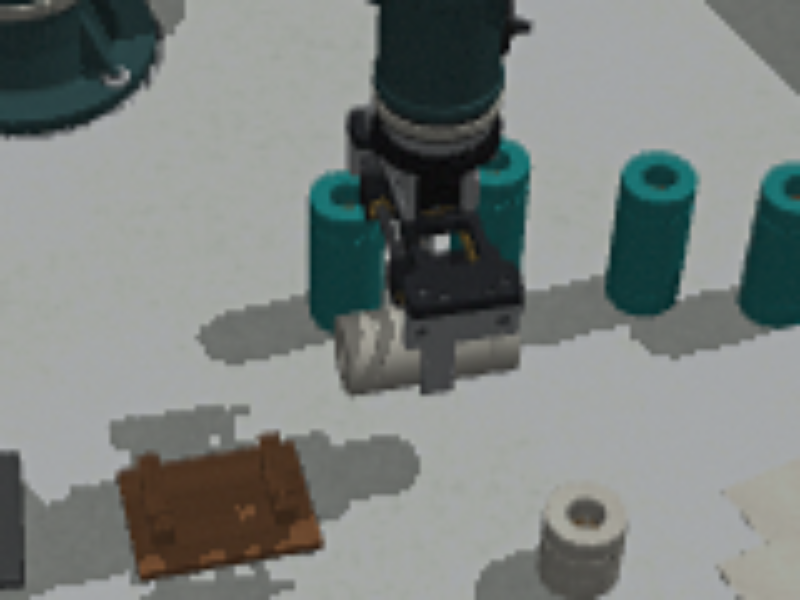

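carry_out([
  [1, 0, 0.5, 2, 0],
  [1, 0, 0.5, 3, 0],
  [1, 0, 0.6, 3, 0],
  [1, 0, 0.6, 3, 0],
  [1, 0, 0.5, 2, 0],
  [1, 0, 0.5, 1.5, 0],
  [1, 0, 0, 0, 0],
  [1, 0, 0, 0, 0],
  [1, 1.5, 0, 0, 0],
  [1, 1.5, 0, 0, 0],
  [1, 1, 0, 0, 0],
  [1, 0.5, 0, 0, 0],
  [1, 0, 0, 0, 0],
  [1, 0, 0, 0, 0],
])

```text
time: 17.4
tool_pos: [0.5064, 0.0753, 0.0111]
ee_rot: [1.549, 1.57, -0.001]
wrist_force: [-0.3, -0.7, -1.5]
width: 0.0514
```

```bash
python3 -c "
from h import *
to(.504,.074,.0044)
"
```

```text
t 17.4 pos [0.5064 0.0753 0.0111] zang -88.82 tilt [-1.     0.001  0.   ] w 0.0514 F [-0.3 -0.7 -1.5]
shift cm [ 0.66 -0.25  0.12]
```

carry_out([
  [1, 0.2, -0.2, 0.1, 0],
  [1, 0.2, 0, 0, 0],
  [1, 0.2, 0, 0, 0],
  [1, 0, 0, 0, 0],
  [1, 0, 0, 0, 0],
])

```text
time: 17.9
tool_pos: [0.5042, 0.0738, 0.0051]
ee_rot: [1.126, 1.57, -0.425]
wrist_force: [-1.9, -0.2, 2.0]
width: 0.0511
```

carry_out([
  [1, 0.1, 0, 0, 0],
  [1, 0.1, 0, 0, 0],
  [1, 0, 0, 0, 0],
  [1, 0, 0, 0, 0],
])

```text
time: 18.3
tool_pos: [0.5043, 0.0738, 0.0049]
ee_rot: [1.068, 1.57, -0.483]
wrist_force: [-6.1, -1.1, 10.4]
width: 0.0516
```

carry_out([
  [0, 0, 0, 0, 0],
  [0, 0, 0, 0, 0],
  [0, 0, 0, 0, 0],
  [0, 0, 0, 0, 0],
  [0, 0, 0, 0, 0],
  [0, 0, 0, 0, 0],
  [0, 0, 0, 0, 0],
  [0, 0, 0, 0, 0],
  [0, 0.2, 0, 0, 0],
  [0, 0, 0, 0, 0],
])

```text
time: 19.3
tool_pos: [0.5038, 0.0739, 0.0002]
ee_rot: [-1.388, 1.57, -2.938]
wrist_force: [0.5, -0.4, -0.6]
width: 0.0942
```

```bash
python3 -c "
from h import *
to(.504,.074,.0044)
from bench import robot
S=robot.snapshot('scene')
crop(S,150,400,100,230,3.2,'pics/g8.png')
g=S['image'].astype(int); hsv=cv2.cvtColor(S['image'],cv2.COLOR_RGB2HSV)
for P in([.504,.019,.05],[.504,.129,.05],[.504,.074,.05]):
  u,v=proj(S,P)[0]; print(u,v)
for r in range(180,202,2): print(r,[tuple(g[r,c]) for c in range(276,332,5)])
"
```

```text
t 19.3 pos [5.038e-01 7.390e-02 2.000e-04] zang -88.85 tilt [-1.    -0.001  0.   ] w 0.0942 F [ 0.5 -0.4 -0.6]
shift cm [-0.42  0.02 -0.01]
283.8362120983145 194.97150095967746
318.0515438223856 190.27479855431085
301.0142504354348 192.6135609909661
180 [(np.int64(165), np.int64(167), np.int64(167)), (np.int64(164), np.int64(167), np.int64(167)), (np.int64(164), np.int64(167), np.int64(167)), (np.int64(169), np.int64(172), np.int64(174)), (np.int64(33), np.int64(34), np.int64(37)), (np.int64(33), np.int64(35), np.int64(35)), (np.int64(118), np.int64(121), np.int64(120)), (np.int64(41), np.int64(43), np.int64(45)), (np.int64(168), np.int64(171), np.int64(169)), (np.int64(165), np.int64(167), np.int64(163)), (np.int64(162), np.int64(167), np.int64(161)), (np.int64(160), np.int64(164), np.int64(159))]
182 [(np.int64(163), np.int64(167), np.int64(167)), (np.int64(164), np.int64(167), np.int64(167)), (np.int64(164), np.int64(167), np.int64(167)), (np.int64(168), np.int64(170), np.int64(168)), (np.int64(32), np.int64(36), np.int64(37)), (np.int64(34), np.int64(36), np.int64(40)), (np.int64
[... 4533 characters left out ...]
np.int64(46)), (np.int64(134), np.int64(105), np.int64(84)), (np.int64(163), np.int64(166), np.int64(164)), (np.int64(162), np.int64(166), np.int64(160))]
200 [(np.int64(109), np.int64(112), np.int64(108)), (np.int64(118), np.int64(121), np.int64(117)), (np.int64(81), np.int64(81), np.int64(77)), (np.int64(83), np.int64(83), np.int64(77)), (np.int64(78), np.int64(77), np.int64(73)), (np.int64(62), np.int64(64), np.int64(67)), (np.int64(67), np.int64(69), np.int64(70)), (np.int64(69), np.int64(47), np.int64(30)), (np.int64(92), np.int64(63), np.int64(41)), (np.int64(111), np.int64(72), np.int64(46)), (np.int64(164), np.int64(167), np.int64(166)), (np.int64(163), np.int64(167), np.int64(162))]
```

carry_out([
  [1, 0, 0, 0, 0],
  [1, 0, 0, 0, 0],
  [1, 0, 0, 0, 0],
  [1, 0, 0, 0, 0],
  [1, 0, 0, 0, 0],
  [1, 0, 0, 0, 0],
  [1, 0, 0, 0, 0],
  [1, 0, 0, 0, 0],
  [1, -1, 0, 0, 0],
  [1, -2, 0, 0, 0],
  [1, -3, 0, 0, 0],
  [1, -3, 0, 0, 0],
  [1, -2, 0, 0, 0],
  [1, 0, 0, 0, 4.8],
  [1, 0, 0, 0, 0],
  [1, 0, 0, 0, 0],
])

```text
time: 20.95
tool_pos: [0.5038, 0.0739, 0.1101]
ee_rot: [-1.435, 1.57, -3.068]
wrist_force: [-0.7, -0.3, -1.9]
width: 0.0515
```

```bash
python3 -c "
from h import *
to(.4805,-.195,.11)
S=pickle.load(open('pics/scene0.pkl','rb'));T=pickle.load(open('pics/top0.pkl','rb'))
y=np.array([.065,.998,0])
for op in(0,.04,.06,.08):
  P=np.array([.482,-.171,.113])-y*(.0625+op); print(op,proj(S,P),((proj(S,P)-[150,145])*3.2).round(0),((proj(T,P+[0,0,.022])-[245,165])*3.3).round(0))
"
```

```text
t 20.95 pos [0.5038 0.0739 0.1101] zang -93.57 tilt [-1.    -0.001  0.   ] w 0.0515 F [-0.7 -0.3 -1.9]
shift cm [ 1.000e-02 -6.500e-01  2.698e+01]
0 [[198.72083306 186.41193719]] [[156. 133.]] [[632. 203.]]
0.04 [[185.33641442 187.5491344 ]] [[113. 136.]] [[677. 208.]]
0.06 [[178.62204032 188.11944217]] [[ 92. 138.]] [[699. 210.]]
0.08 [[171.89264481 188.69090941]] [[ 70. 140.]] [[722. 212.]]
```

carry_out([
  [1, 0, -0.1, 2, 0],
  [1, 0, -0.1, 3, 0],
  [1, 0, -0.1, 4, 0],
  [1, 0, -0.1, 4, 0],
  [1, 0, -0.1, 4, 0],
  [1, 0, -0.1, 4, 0],
  [1, 0, 0, 3, 0],
  [1, 0, 0, 2, 0],
  [1, 0, 0, 1, 0],
  [1, 0, 0, 0, 0],
  [1, 0, 0, 0, 0],
  [1, 2, 0, 0, 0],
  [1, 2, 0, 0, 0],
  [1, 2, 0, 0, 0],
  [1, 2, 0, 0, 0],
  [1, 1, 0, 0, 0],
  [1, 0, 0, 0, 0],
  [1, 0, 0, 0, 0],
])

```text
time: 22.75
tool_pos: [0.4815, -0.1948, 0.0213]
ee_rot: [1.207, 1.57, -0.426]
wrist_force: [0.1, 0.6, -2.7]
width: 0.0513
```

```bash
python3 -c "
from h import *
to(.4805,-.195,.0112)
"
```

```text
t 22.75 pos [ 0.4815 -0.1948  0.0213] zang -93.59 tilt [-1.     0.001  0.   ] w 0.0513 F [ 0.1  0.6 -2.7]
shift cm [ 1.01 -0.1   0.03]
```

carry_out([
  [1, 0.3, 0, 0, 0],
  [1, 0.3, 0, 0, 0],
  [1, 0.3, 0, 0, 0],
  [1, 0, 0, 0, 0],
  [1, 0, 0, 0, 0],
])

```text
time: 23.25
tool_pos: [0.4815, -0.1955, 0.0146]
ee_rot: [1.091, 1.569, -0.543]
wrist_force: [-4.5, 2.4, 9.1]
width: 0.0516
```

carry_out([
  [1, 0.1, 0, 0, 0],
  [1, 0.1, 0, 0, 0],
  [1, 0, 0, 0, 0],
  [1, 0, 0, 0, 0],
])

```text
time: 23.65
tool_pos: [0.4815, -0.1955, 0.0144]
ee_rot: [1.072, 1.568, -0.563]
wrist_force: [-8.1, 4.9, 15.8]
width: 0.0513
```

carry_out([
  [1, -0.4, 0, 0, 0],
  [1, -0.3, -0.35, 0, 0],
  [1, 0, 0, 0, 0],
  [1, 0.3, 0, 0, 0],
  [1, 0.3, 0, 0, 0],
  [1, 0, 0, 0, 0],
  [1, 0, 0, 0, 0],
])

```text
time: 24.35
tool_pos: [0.4778, -0.1951, 0.0117]
ee_rot: [1.232, 1.57, -0.403]
wrist_force: [-1.8, 0.6, 4.7]
width: 0.0515
```

carry_out([
  [1, 0.1, 0, 0, 0],
  [1, 0, 0, 0, 0],
  [1, 0, 0, 0, 0],
])

```text
time: 24.65
tool_pos: [0.4779, -0.1952, 0.0116]
ee_rot: [1.186, 1.57, -0.449]
wrist_force: [-4.2, 1.9, 9.0]
width: 0.0513
```

carry_out([
  [0, 0, 0, 0, 0],
  [0, 0, 0, 0, 0],
  [0, 0, 0, 0, 0],
  [0, 0, 0, 0, 0],
  [0, 0, 0, 0, 0],
  [0, 0, 0, 0, 0],
  [0, 0, 0, 0, 0],
  [0, 0, 0, 0, 0],
  [0, -2, 0, 0, 0],
  [0, -3, 0, 0, 0],
  [0, -4, 0, 0, 0],
  [0, -4, 0, 0, 0],
  [0, -2, 0, 0, 0],
  [0, 0, 0, 0, 0],
  [0, 0, 0, 0, 0],
])

```text
time: 26.15
tool_pos: [0.4772, -0.1948, 0.159]
ee_rot: [-1.673, 1.571, 2.975]
wrist_force: [-0.1, -0.7, -1.3]
width: 0.094
```

```bash
python3 -c "
from h import *
y=np.array([.065,.998,0])
P=np.array([.4775,-.171,.089])-y*(.0625+.058); print(P)
to(*P)
from bench import robot
S=robot.snapshot('scene'); crop(S,150,290,120,230,5.5,'pics/g9.png')
c=np.array([.4775,-.171,.061])
for d in(-.079,.031,-.1205): 
  q=c+y*d; q[2]=.113 if d<-.1 else .061; print(d,((proj(S,q)-[150,120])*5.5).round(0))
"
```

```text
[ 0.4696675 -0.291259   0.089    ]
t 26.15 pos [ 0.4772 -0.1948  0.159 ] zang -93.65 tilt [-1. -0. -0.] w 0.094 F [-0.1 -0.7 -1.3]
shift cm [ 7.   -0.14  9.67]
-0.079 [[258. 423.]]
0.031 [[453. 406.]]
-0.1205 [[161. 368.]]
```

View pics/g9.png

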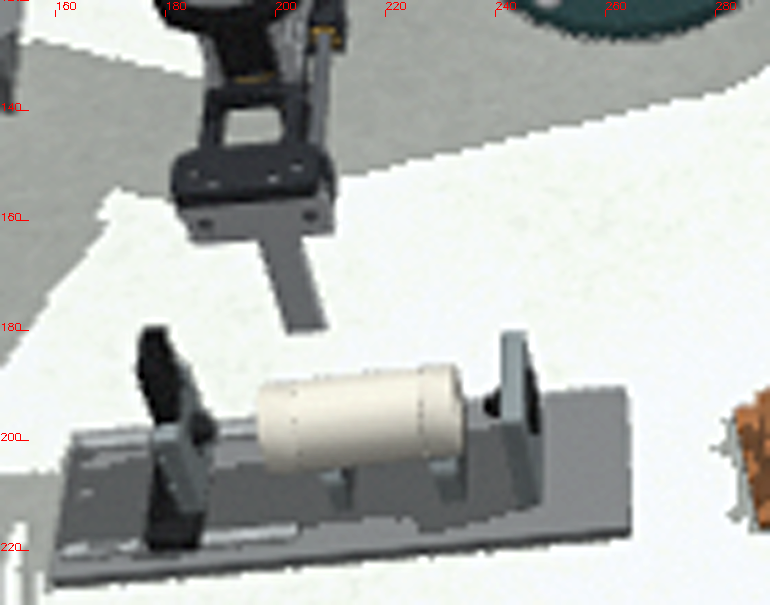

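carry_out([
  [0, 0, -0.1, 3, 0],
  [0, 0, 0, 4, 0],
  [0, 0, 0, 2.8, 0],
  [0, 0, 0, 0, 0],
  [0, 3, 0, 0, 0],
  [0, 3, 0, 0, 0],
  [0, 2, 0, 0, 0],
  [0, 0.9, 0, 0, 0],
  [0, 0, 0, 0, 0],
  [1, 0, 0, 0, 0],
  [1, 0, 0, 0, 0],
  [1, 0, 0, 0, 0],
  [1, 0, 0, 0, 0],
  [1, 0, 0, 0, 0],
  [1, 0, 0, 0, 0],
  [1, 0, 0, 0, 0],
  [1, 0, 0, 0, 0],
  [1, 0, 0, 0, 0],
])

```text
time: 28.0
tool_pos: [0.4717, -0.2928, 0.0706]
ee_rot: [1.469, 1.568, -0.165]
wrist_force: [5.0, -1.2, -1.8]
width: 0.0355
```

```bash
python3 -c "
from h import *
to(*(np.array([.4775,-.171,.07])-np.array([.065,.998,0])*.0625))
"
```

```text
t 28.0 pos [ 0.4717 -0.2928  0.0706] zang -93.65 tilt [-1.     0.003  0.   ] w 0.0355 F [ 5.  -1.2 -1.8]
shift cm [ 0.06 -0.2  -5.94]
```

carry_out([
  [1, 0, 0.1, -0.3, 0],
  [1, 0, 0, -0.4, 0],
  [1, 0, 0, -0.4, 0],
  [1, 0, 0, -0.4, 0],
  [1, 0, 0, -0.4, 0],
  [1, 0, 0, -0.4, 0],
  [1, 0, 0, -0.4, 0],
  [1, 0, 0, -0.4, 0],
  [1, 0, 0, -0.4, 0],
  [1, 0, 0, -0.4, 0],
  [1, 0, 0, 0, 0],
])

```text
time: 29.1
tool_pos: [0.4743, -0.2534, 0.0705]
ee_rot: [1.346, 1.569, -0.288]
wrist_force: [5.0, -3.2, -3.7]
width: 0.036
```

carry_out([
  [1, 0, 0, -0.3, 0],
  [1, 0, 0, -0.3, 0],
  [1, 0, 0, -0.3, 0],
  [1, 0, 0, -0.3, 0],
  [1, 0, 0, -0.3, 0],
])

```text
time: 29.6
tool_pos: [0.4753, -0.2394, 0.0706]
ee_rot: [0.788, 1.568, -0.847]
wrist_force: [3.9, -6.1, -4.1]
width: 0.0358
```

carry_out([
  [1, 0, 0, -0.3, 0],
  [1, 0, 0, -0.3, 0],
  [1, 0, 0, 0, 0],
])

```text
time: 29.9
tool_pos: [0.4757, -0.2329, 0.0706]
ee_rot: [1.026, 1.569, -0.609]
wrist_force: [3.9, -4.1, -3.0]
width: 0.0357
```

carry_out([
  [1, 0, 0, -0.3, 0],
  [1, 0, 0, -0.2, 0],
  [1, 0, 0, 0, 0],
])

```text
time: 30.2
tool_pos: [0.476, -0.2283, 0.0706]
ee_rot: [0.823, 1.568, -0.811]
wrist_force: [4.6, -4.5, -3.6]
width: 0.0359
```

carry_out([
  [1, 0, 0, -0.3, 0],
  [1, 0, 0, 0, 0],
  [1, 0, 0, 0, 0],
])

```text
time: 30.5
tool_pos: [0.476, -0.2283, 0.0706]
ee_rot: [0.288, 1.563, -1.348]
wrist_force: [4.9, -11.4, -6.1]
width: 0.0357
```

carry_out([
  [1, 0, 0, -0.3, 0],
  [1, 0, 0, -0.2, 0],
  [1, 0, 0, 0, 0],
])

```text
time: 30.8
tool_pos: [0.4761, -0.2276, 0.0707]
ee_rot: [0.16, 1.555, -1.477]
wrist_force: [6.4, -20.1, -8.8]
width: 0.0361
```

carry_out([
  [1, 0, 0, -0.3, 0],
  [1, 0, 0, 0, 0],
  [1, 0, 0, 0, 0],
])

```text
time: 31.1
tool_pos: [0.4762, -0.2268, 0.0707]
ee_rot: [0.14, 1.552, -1.498]
wrist_force: [5.3, -24.8, -10.2]
width: 0.036
```

```bash
python3 -c "
from h import *
to(.476,-.2283,.07)
from bench import robot
S=robot.snapshot('scene'); pickle.dump(S,open('pics/s2.pkl','wb'))
y=np.array([.065,.998,0]); I=S['image']
c=np.array([.4775,-.171,.065])
for d in(-.055,.055): print(d,proj(S,c+y*d+[.0,0,.026]),proj(S,c+y*d))
for r in(188,192): print(r,' '.join('%d'%I[r,k].mean() for k in range(184,250)))
for r in(188,192): print('b-r',' '.join('%d'%(int(I[r,k,0])-int(I[r,k,2])) for k in range(184,250)))
for k in(208,216,224): print(k,' '.join('%d:%d'%(r,I[r,k].mean()) for r in range(176,214)))
"
```

```text
t 31.1 pos [ 0.4762 -0.2268  0.0707] zang -93.85 tilt [-1.     0.003  0.019] w 0.036 F [  5.3 -24.8 -10.2]
shift cm [ 0.07 -0.    0.15]
-0.055 [[202.74447489 189.86606414]] [[204.49192134 195.33567289]]
0.055 [[238.68859371 186.78893937]] [[239.90653007 192.27390312]]
188 162 161 162 164 162 158 161 165 166 165 169 165 110 64 70 69 69 69 73 90 64 65 127 146 144 138 142 145 150 147 149 148 150 151 153 153 154 153 155 154 155 157 158 159 160 161 160 160 162 161 134 159 159 159 158 157 135 94 101 105 107 48 21 105 175 168
192 165 165 164 165 166 166 163 162 163 163 162 166 167 155 62 67 69 70 70 68 86 130 161 159 158 158 161 161 162 162 162 161 162 162 162 161 161 160 159 160 159 158 158 157 157 156 157 156 158 155 116 151 149 149 151 154 150 87 103 105 105 49 19 23 99 94
b-r 1 2 2 1 2 1 2 2 1 1 0 1 0 -4 -2 -3 -3 -2 -3 -3 -6 -5 3 6 5 9 9 8 8 10 11 10 11 12 11 12 12 12 11 13 12 12 13 12 12 12 11 11 10 11 9 12 10 11 11 12 11 -10 -10 -10 -10 -6 -1 -2 -3 -1
b-r 2 1 3 2 1 1 3 2 1 2 2 1 1 2 -3 -2 -1 -2 -2 -3 -2 6 12 12 11 11 12 9 10 10 11 10 11 11 12 13 12 11 11 11 12 12 12 11 11 11 12 13 12 
[... 234 characters left out ...]
98:124 199:114 200:101 201:89 202:83 203:77 204:60 205:47 206:64 207:55 208:56 209:57 210:56 211:62 212:64 213:64
216 176:167 177:166 178:164 179:164 180:166 181:167 182:168 183:167 184:168 185:168 186:169 187:151 188:150 189:161 190:161 191:161 192:162 193:156 194:153 195:145 196:136 197:129 198:117 199:107 200:92 201:83 202:77 203:70 204:59 205:61 206:61 207:61 208:61 209:62 210:62 211:60 212:62 213:61
224 176:168 177:168 178:167 179:168 180:167 181:168 182:166 183:168 184:168 185:168 186:168 187:149 188:155 189:163 190:162 191:163 192:159 193:155 194:147 195:140 196:132 197:121 198:111 199:96 200:87 201:79 202:73 203:61 204:61 205:61 206:61 207:61 208:62 209:61 210:61 211:61 212:62 213:59
```

carry_out([
  [1, 0, 0, 0.4, 0],
  [1, 0, 0, 0.3, 0],
  [1, 0, 0, 0, 0],
  [0, 0, 0, 0, 0],
  [0, 0, 0, 0, 0],
  [0, 0, 0, 0, 0],
  [0, 0, 0, 0, 0],
  [0, 0, 0, 0, 0],
  [0, 0, 0, 0, 0],
  [0, 0, 0, 0, 0],
  [0, -2, 0, 0, 0],
  [0, -4, 0, 0, 0],
  [0, -4, 0, 0, 0],
  [0, -4, 0, 0, 0],
  [0, 0, 0, 0, 0],
  [0, 0, 0, 0, 0],
])

```text
time: 32.75
tool_pos: [0.4761, -0.2242, 0.2118]
ee_rot: [1.063, 1.568, -0.572]
wrist_force: [-0.0, -0.0, -1.0]
width: 0.0941
```

```bash
python3 -c "
from h import *
to(.476,-.2283,.07)
from bench import robot
S=robot.snapshot('scene'); I=S['image'];T=robot.snapshot('top');pickle.dump((S,T),open('pics/s3.pkl','wb'))
g=cv2.imread('pics/g9.png').astype(int)
for r in(188,192): print('b-r',' '.join('%d:%d'%(k,int(I[r,k,0])-int(I[r,k,2])) for k in range(198,246)))
for k in(208,216,224,232): print('now',k,' '.join('%d:%d'%(r,I[r,k].mean()*1.5) for r in range(183,210)))
# before (enlarged 5.5, centred sampling)
for k in(205,212,220,228): print('old',k,' '.join('%d:%d'%(r,g[int((r-120+.5)*5.5),int((k-150+.5)*5.5)].mean()) for r in range(183,210)))
"
```

```text
t 32.75 pos [ 0.4761 -0.2242  0.2118] zang -93.65 tilt [-1.     0.002  0.001] w 0.0941 F [-0. -0. -1.]
shift cm [14.18 -0.02  0.39]
b-r 198:-1 199:-1 200:-2 201:-1 202:3 203:1 204:-4 205:-4 206:2 207:5 208:5 209:7 210:8 211:8 212:10 213:10 214:10 215:11 216:11 217:11 218:12 219:12 220:11 221:12 222:12 223:13 224:11 225:11 226:12 227:12 228:13 229:12 230:12 231:11 232:10 233:10 234:9 235:12 236:11 237:11 238:11 239:12 240:10 241:-10 242:-10 243:-11 244:-9 245:-6
b-r 198:-1 199:0 200:-2 201:-2 202:-4 203:-2 204:1 205:12 206:12 207:11 208:10 209:10 210:12 211:9 212:10 213:11 214:11 215:11 216:10 217:11 218:10 219:12 220:11 221:11 222:10 223:11 224:10 225:11 226:11 227:10 228:10 229:10 230:13 231:12 232:12 233:11 234:9 235:10 236:10 237:11 238:12 239:11 240:13 241:-11 242:-9 243:-10 244:-10 245:-4
now 208 183:246 184:243 185:245 186:246 187:247 188:215 189:215 190:229 191:236 192:233 193:226 194:225 195:218 196:205 197:197 198:184 199:168 200:149 201:131 202:119 203:113 204:97 205:79 206:96 207:81 208:79 209:82
now 216 183:246 184:249 185:247 186:250 187:216 188:219 189:233 190:239 191:2
[... 750 characters left out ...]
7 204:111 205:90 206:89 207:91 208:90 209:92
old 212 183:246 184:247 185:249 186:249 187:248 188:224 189:226 190:238 191:239 192:240 193:239 194:233 195:224 196:213 197:198 198:188 199:170 200:153 201:133 202:123 203:112 204:104 205:57 206:59 207:85 208:72 209:72
old 220 183:247 184:248 185:249 186:249 187:223 188:225 189:238 190:240 191:240 192:240 193:233 194:225 195:213 196:202 197:189 198:175 199:153 200:138 201:121 202:112 203:102 204:92 205:91 206:92 207:92 208:93 209:91
old 228 183:248 184:248 185:249 186:218 187:214 188:230 189:235 190:234 191:230 192:228 193:222 194:212 195:194 196:185 197:169 198:154 199:134 200:125 201:113 202:104 203:82 204:116 205:104 206:92 207:91 208:91 209:91
```

```bash
python3 -c "
from h import *
S,T=pickle.load(open('pics/s3.pkl','rb')); I=S['image'].astype(int)
y=np.array([.065,.998,0]);x=np.array([.998,-.065,0])
c=np.array([.4775,-.171,0])
for z in(.02,.04,.06,.08,.09):
  print(z,[proj(S,c+y*d+x*.035+[0,0,z])[0].round(2) for d in(-.0555,.0555)])
for r in range(186,216,3): print(r,'L',' '.join('%d:%d/%d'%(k,I[r,k].mean(),I[r,k,0]-I[r,k,2]) for k in range(198,214)),'| R',' '.join('%d:%d/%d'%(k,I[r,k].mean(),I[r,k,0]-I[r,k,2]) for k in range(236,250)))
"
```

```text
0.02 [array([206.6 , 213.01]), array([242.03, 209.85])]
0.04 [array([205.3 , 209.05]), array([241.12, 205.87])]
0.06 [array([203.96, 205.  ]), array([240.2 , 201.81])]
0.08 [array([202.6 , 200.85]), array([239.26, 197.66])]
0.09 [array([201.9 , 198.75]), array([238.78, 195.54])]
186 L 198:13/-2 199:15/-2 200:19/1 201:16/0 202:14/-2 203:18/-3 204:46/-3 205:86/-2 206:170/1 207:165/1 208:164/0 209:163/0 210:163/0 211:165/-4 212:166/-4 213:166/-2 | R 236:143/9 237:142/9 238:142/11 239:143/10 240:135/9 241:90/-10 242:100/-9 243:103/-9 244:104/-10 245:65/-7 246:88/-4 247:171/1 248:166/2 249:160/2
189 L 198:7/0 199:13/-1 200:16/1 201:13/0 202:18/-2 203:13/-1 204:52/1 205:126/7 206:145/11 207:144/12 208:143/11 209:142/11 210:143/11 211:149/11 212:153/12 213:153/12 | R 236:155/11 237:156/12 238:158/12 239:157/11 240:134/10 241:94/-11 242:100/-9 243:103/-10 244:105/-9 245:47/-5 246:24/-1 247:97/-2 248:173/-4 249:166/0
192 L 198:77/-1 199:5/0 200:14/-2 201:17/-2 202:12/-4 203:19/-2 204:75/1 205:162/12 206:156/12 207:155/11 208:155/10 209:156/10 210:157/12 211:160/9 212:159/10 213:159/11 | R 236
[... 1597 characters left out ...]
62/-2 242:61/-2 243:52/-4 244:49/-4 245:50/-5 246:51/-5 247:59/-6 248:70/-4 249:93/-2
210 L 198:15/-2 199:17/-5 200:15/-1 201:16/0 202:22/-2 203:40/-3 204:51/-4 205:51/-4 206:50/-3 207:48/-4 208:56/0 209:61/-2 210:47/-6 211:47/-4 212:49/-4 213:41/-4 | R 236:61/-3 237:61/-1 238:61/-2 239:60/-2 240:61/-2 241:61/-2 242:61/-2 243:60/-2 244:50/-6 245:48/-5 246:49/-4 247:49/-4 248:68/-5 249:93/-2
213 L 198:24/-3 199:27/0 200:25/-3 201:25/-1 202:28/0 203:26/-3 204:25/-4 205:25/-4 206:20/-4 207:24/0 208:63/-1 209:62/-2 210:60/-2 211:56/-3 212:59/-2 213:59/-2 | R 236:59/-3 237:60/-2 238:60/-2 239:58/-2 240:58/-1 241:60/-2 242:88/-3 243:88/-2 244:88/-3 245:87/-3 246:90/-2 247:91/-3 248:91/-4 249:91/-2
```

```bash
python3 -c "
from h import *
from bench import robot
S,_=pickle.load(open('pics/s3.pkl','rb')); N=robot.snapshot('scene')
print('motion diff',np.abs(S['image'][180:215,195:250].astype(int)-N['image'][180:215,195:250]).mean()); 
A=pickle.load(open('pics/scene0.pkl','rb'))
for n,(a,b,c,d) in {'short':(195,222,366,388),'books':(238,310,258,352)}.items(): print(n,np.abs(A['image'][a:b,c:d].astype(int)-N['image'][a:b,c:d]).mean())
to(.476,-.2283,.2); print(robot.close_job())"
```

```text
motion diff 0.8961038961038961
short 4.174523007856341
books 4.51704097714736
t 32.9 pos [ 0.4747 -0.2233  0.2084] zang -93.65 tilt [-1.    -0.003 -0.002] w 0.094 F [ 0.5  0.5 -1.4]
shift cm [0.84 0.17 0.49]
the job is handed in; nothing more can be done
None
```

I loaded the tall roll into the dispenser and handed the job in at about 33 s. The hand-in gave no verdict.

**What I did:**
- I gripped the tall roll near its top and tipped it over on the desk.
- I laid it in the rest's Vs, released it, and took it again across its middle.
- I lowered it onto the dispenser supports and let go, then gripped the tab and pushed the sliding hub to a hard stop. Pushing with about 25 N moved it no more than 1.5 mm further, and at least part of that was the arm flexing. I then released the tab and raised the gripper clear.

**What the last checks showed:**
- **Hub home:** the roll fills the space between the two uprights, with no gap on the side I could see.
- **Roll on the hubs:** it lies parallel to the hubs' axis in the image, and the picture did not change over the last 0.15 s. I did not measure how far it was lifted. I take it to hang on both hubs because it could not fit between closed uprights otherwise. Comparing images before and after for the lift gave mixed results: up about 0.5 px at the sliding-hub end, but no clear rise at the other end.
- **Bystanders:** the picture areas around the short roll and notebooks changed little, and I saw no sign that either had moved.

**What failed or disagreed:**
- **First grip across the lying roll:** it slipped off. The fingertips turned out to sit about 31 mm above the reported tool position, so I corrected for that from then on.
- **Scene camera:** it read about 4 mm off in y against the robot and the top camera.
- **Upright spacing:** measured in pixels, it came out about 3.7 mm tighter than the fully home spacing. That is physically impossible, so I count it as measurement error.
- **First placing in the dispenser:** it was about 3.5 mm off in x. I noticed it from the contact force and corrected it before releasing the roll.

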